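# Sift the mouth props out of the soaking tub

## Task

Three mouth props have soaked clean in the steel tub, but chips of set plaster came off them and must not get into the ultrasonic bath. Take the wire scoop by its grip, scoop the props out of the tub so that the chips fall back through the wires, and tip all three into the mesh basket, leaving every chip in the tub; then lay the scoop flat on the open worktop, outside tub and basket. Touch the props only with the scoop, never with the gripper, and do not knock over or shift the small jar and the dark bottle.

Things in the scene. Friction and masses are not known exactly. Their poses are not given: they have to be found in the camera images.
- tub: Fixed steel soaking tub on the left of the worktop, open top, drafted walls 3 mm thick: 216 x 85 mm inside at the floor, 226 x 95 at the rim, 239 x 108 over the rim, which is 48 mm above the worktop. Origin: middle of its underside; x along its length, pointing roughly to the robot's right. Props and chips start between x = -15 and +105 mm; its -x end is empty.
- tub_floor (a point): Middle of the tub's flat inner floor, 4 mm above the worktop; axes as the tub's.
- basket: Fixed wire-mesh basket of the ultrasonic bath, on the right of the worktop: 140 x 110 mm outside, 134 x 104 inside, rim 42 mm above the worktop; a small wire ear on each short end sticks out 16 mm. Origin: middle of its underside; x along its length, z up.
- basket_floor (a point): Middle of the basket's inner floor, 5 mm above the worktop; axes as the basket's.
- scoop: Loose wire scoop, about 160 g, lying on its flat bottom at the right; x towards its open mouth, z up, origin under the middle of the bowl. Bowl x -44 to +39.5 mm, 72 wide outside, back and sides 29 high. Floor: 3 mm round wires along x, 8.5 mm clear gaps; walls are wires with gaps no wider. A wire neck rises from the back to the grip. Balances about 20 mm behind the origin.
- scoop_grip (a point): Middle of the scoop's grip, 118 mm behind its origin and 97 mm above the bowl's bottom; axes as the scoop's. The grip is a grey plastic bar 84 mm long, 16 mm wide (in the scoop's y) and 20 mm thick; it rises to the rear by 0.35 rad.
- scoop_mouth (a point): Middle of the 2.5 mm round wire across the scoop's mouth, 38 mm ahead of the scoop's origin, 1 mm above the bowl's bottom; axes as the scoop's. The floor is open to the front, with no lip above this wire.
- jar: Bystander: small white jar with a screw cap, 34 mm across, 47 mm high, loose; origin middle of its underside.
- primer_bottle: Bystander: small dark bottle with a round cap, 23 mm across, 52 mm high, loose; origin middle of its underside.
- prop_1: One of three alike mouth props (bite blocks): smooth, wet, slippery hard grey plastic wedge (friction about 0.2), rounded and ribbed, 29.5 mm long (x), 26 mm wide (y), 17 mm high at the thick end (-x) and 12 mm at the thin end; 15 g, loose, lying in the tub. Too big for the scoop's gaps. Origin: on its underside, near the middle of its length.
- prop_2: One of three alike mouth props (bite blocks): smooth, wet, slippery hard grey plastic wedge (friction about 0.2), rounded and ribbed, 29.5 mm long (x), 26 mm wide (y), 17 mm high at the thick end (-x) and 12 mm at the thin end; 15 g, loose, lying in the tub. Too big for the scoop's gaps. Origin: on its underside, near the middle of its length.
- prop_3: One of three alike mouth props (bite blocks): smooth, wet, slippery hard grey plastic wedge (friction about 0.2), rounded and ribbed, 29.5 mm long (x), 26 mm wide (y), 17 mm high at the thick end (-x) and 12 mm at the thin end; 15 g, loose, lying in the tub. Too big for the scoop's gaps. Origin: on its underside, near the middle of its length.
- chip_1: One of five off-white chips of set plaster, irregular, at most 7 mm in any direction, 10 g, loose, lying in the tub; small enough to fall between the scoop's wires. Origin: its middle, about 2 mm above what it lies on.
- chip_2: One of five off-white chips of set plaster, irregular, at most 7 mm in any direction, 10 g, loose, lying in the tub; small enough to fall between the scoop's wires. Origin: its middle, about 2 mm above what it lies on.
- chip_3: One of five off-white chips of set plaster, irregular, at most 7 mm in any direction, 10 g, loose, lying in the tub; small enough to fall between the scoop's wires. Origin: its middle, about 2 mm above what it lies on.
- chip_4: One of five off-white chips of set plaster, irregular, at most 7 mm in any direction, 10 g, loose, lying in the tub; small enough to fall between the scoop's wires. Origin: its middle, about 2 mm above what it lies on.
- chip_5: One of five off-white chips of set plaster, irregular, at most 7 mm in any direction, 10 g, loose, lying in the tub; small enough to fall between the scoop's wires. Origin: its middle, about 2 mm above what it lies on.

How it is judged:
On the way:
1. the raised scoop (bottom of the bowl over 60 mm above the worktop) carries at least one mouth prop and no chip (height (world z) of scoop above 0.06 m and ((x of prop_1 in the frame of scoop between -0.042 and 0.04 m and y of prop_1 in the frame of scoop between -0.037 and 0.037 m and z of prop_1 in the frame of scoop between -0.002 and 0.035 m) or (x of prop_2 in the frame of scoop between -0.042 and 0.04 m and y of prop_2 in the frame of scoop between -0.037 and 0.037 m and z of prop_2 in the frame of scoop between -0.002 and 0.035 m) or (x of prop_3 in the frame of scoop between -0.042 and 0.04 m and y of prop_3 in the frame of scoop between -0.037 and 0.037 m and z of prop_3 in the frame of scoop between -0.002 and 0.035 m)) and not (x of chip_1 in the frame of scoop between -0.042 and 0.04 m and y of chip_1 in the frame of scoop between -0.037 and 0.037 m and z of chip_1 in the frame of scoop between -0.002 and 0.035 m) and not (x of chip_2 in the frame of scoop between -0.042 and 0.04 m and y of chip_2 in the frame of scoop between -0.037 and 0.037 m and z of chip_2 in the frame of scoop between -0.002 and 0.035 m) and not (x of chip_3 in the frame of scoop between -0.042 and 0.04 m and y of chip_3 in the frame of scoop between -0.037 and 0.037 m and z of chip_3 in the frame of scoop between -0.002 and 0.035 m) and not (x of chip_4 in the frame of scoop between -0.042 and 0.04 m and y of chip_4 in the frame of scoop between -0.037 and 0.037 m and z of chip_4 in the frame of scoop between -0.002 and 0.035 m) and not (x of chip_5 in the frame of scoop between -0.042 and 0.04 m and y of chip_5 in the frame of scoop between -0.037 and 0.037 m and z of chip_5 in the frame of scoop between -0.002 and 0.035 m)), for 0.2 s.
At the end, for the whole second after the job is handed in: All three mouth props lie at rest inside the basket below its rim, all five chips lie inside the tub, and the scoop lies flat (within 0.15 rad) and at rest on the worktop, the middle of its bowl over 90 mm from the tub's middle and over 60 mm from the basket's middle (x of prop_1 in the frame of basket between -0.068 and 0.068 m and y of prop_1 in the frame of basket between -0.053 and 0.053 m and z of prop_1 in the frame of basket between -0.005 and 0.04 m and x of prop_2 in the frame of basket between -0.068 and 0.068 m and y of prop_2 in the frame of basket between -0.053 and 0.053 m and z of prop_2 in the frame of basket between -0.005 and 0.04 m and x of prop_3 in the frame of basket between -0.068 and 0.068 m and y of prop_3 in the frame of basket between -0.053 and 0.053 m and z of prop_3 in the frame of basket between -0.005 and 0.04 m and x of chip_1 in the frame of tub between -0.112 and 0.112 m and y of chip_1 in the frame of tub between -0.048 and 0.048 m and z of chip_1 in the frame of tub between 0 and 0.04 m and x of chip_2 in the frame of tub between -0.112 and 0.112 m and y of chip_2 in the frame of tub between -0.048 and 0.048 m and z of chip_2 in the frame of tub between 0 and 0.04 m and x of chip_3 in the frame of tub between -0.112 and 0.112 m and y of chip_3 in the frame of tub between -0.048 and 0.048 m and z of chip_3 in the frame of tub between 0 and 0.04 m and x of chip_4 in the frame of tub between -0.112 and 0.112 m and y of chip_4 in the frame of tub between -0.048 and 0.048 m and z of chip_4 in the frame of tub between 0 and 0.04 m and x of chip_5 in the frame of tub between -0.112 and 0.112 m and y of chip_5 in the frame of tub between -0.048 and 0.048 m and z of chip_5 in the frame of tub between 0 and 0.04 m and linear speed of each of prop_1, prop_2, prop_3, chip_1, chip_2, chip_3, chip_4, chip_5, scoop below 0.03 m/s and height (world z) of scoop between -0.005 and 0.01 m and angle between scoop's own z axis and vertical below 0.15 rad and horizontal distance between scoop and tub above 0.09 m and horizontal distance between scoop and basket above 0.06 m); the robot touches nothing.
It fails at once if the gripper touches a mouth prop (contact force between the fingers and prop_1 above 0.3 N or contact force between the fingers and prop_2 above 0.3 N or contact force between the fingers and prop_3 above 0.3 N).
It fails at once if the small jar or the dark bottle is shifted by more than 25 mm or tipped (distance of any of jar, primer_bottle from where it was at the start of the episode above 0.025 m or angle between any of jar, primer_bottle's own z axis and vertical above 0.5 rad).
It also fails if it takes over 72 s, if anything falls off the work surface, if the arm or the gripper's body presses on something with over 40 N, if the wrist force passes 120 N, or if a joint passes its speed limit or range.

## Robot

A 6-joint arm with a two-finger parallel gripper is mounted at the origin on a cart in front of the work surface, level with it; the furniture and walls round the work are solid. World frame = base frame: x ahead of the robot, y to its left, z up, the work surface at z = 0. Lengths are in m, angles in rad, forces in N, time in s.
With the tool pointing down it reaches from about 0.3 to 0.85 m from the base axis. Payload 5.4 kg.
Tool frame: the origin (TCP) lies midway between the tips of the shut fingers; the grasp point (between the pads) lies 19 mm behind it (r.pinch_z is the distance from the TCP to the grasp point, in m); z points along the fingers, y is the line along which they close (so a half turn about z gives the same grasp; the last joint's range is limited). The gripper opens to 85 mm and grips with 20 to 120 N. Pads are 22 mm wide; open, the fingers measure 114 mm over their backs; the gripper's body (76 mm by 85 mm) begins 54 mm behind the grasp point. The pads swing forward as they close: fully open they stand 13 mm farther back than shut.
Start: joints at [1.06, 0.158, 1.597, -0, 1.386, -0.21], TCP at [0.17, 0.549, 0.231] pointing down, gripper open.
Joint ranges: [-2.91, 2.91], [-0.94, 2.29], [0.18, 2.7], [-1.29, 4.43], [0.17, 2.64], [-3, 3]. Speed limits (rad/s): [2.57, 2.57, 3.14, 3.14, 3.14, 3.14].

## Interface

Orientations are given as a unit quaternion [x, y, z, w].
In Python, from bench import r gives the robot as it stands.
- The arm moves only by the tool apply_moves, never from a script. Its argument "moves" is a list of rows, each a list of 7 numbers: the turn, a rotation vector about the tool's x, y, z in rad, then the shift along the tool's x, y, z in cm, then the closure, from -1 (fully open) to 1 (shut). A call has 1 to 12 rows; each row is the pose to reach, as a shift and turn from the pose commanded when the call began, along the tool's axes at that moment; what a row does not reach only later rows make up. A row lasts 1/12 s, in which the tool goes at most 41.7 mm and 7.16 degrees, less where a joint would pass 70% of its speed; a pose out of reach is approached as far as the arm can. A call with a gripper value outside its range is refused whole. The fingers move at their own pace and stop on an object; the grip force is fixed at half the most. Time passes only in rows, so rows that repeat a pose let the fingers close. It gives the time, the measured TCP pose, the force, the opening and the grip force at its end, in the units of the state.
- r.get_obs(): the state, without advancing time (a new reading comes with each control period).
- r.get_image(name): name is "side" or "top" or "wrist"; returns (picture, depth): 420x560x3 uint8, red, green, blue; 420x560 float32, m along the optical axis (not along the pixel's ray), 0 where there is no reading.
- r.get_calibration(name): a dict with "mtx" (3x3 intrinsics, pixels), "k1" (the pictures are not rectified: a ray, as slopes to the right and down, at radius r is drawn at 1 + k1 r^2 times it, then the intrinsics apply), "rvec" (rotation vector, rad) and "tvec" (3), from world to camera coordinates, as OpenCV has them; the wrist camera has in their place "tool_from_camera" (4x4, takes a point from camera to tool coordinates, whose origin is the TCP and whose axes are the flange's). Camera axes: x right, y down, z forward; pixel columns grow to the right and rows downward; lengths in m; the calibration is good to about 2 mm. A picture is of the moment at which its call begins: read the wrist's pose just before it. get_calibration takes no time and is no camera call.
- r.job_done(): hands the job in; it is judged then, once.
Trained networks look in the newest picture that a camera, given by its name, has taken for a name from the list of things; names that differ only in an ending like _2 or _b are one class to them, and where a whole thing is asked for, a point or a joint stands for the part that bears it (a point fixed in the world has none). Each returns a list of dicts, best first, with "confidence" (0 to 1); they miss things now and then, are a little off and sometimes report something else, mostly with a low value. They report only what shows in the picture. A call takes as long as a camera call.
- r.regions_of(camera, name): "mask" (420x560 bool, what is visible of it) and "extent" ([left, top, right, bottom] in pixels, round what is visible of it).
- r.pinpoint(camera, name): "point" ([column, row] in pixels: a listed point, or the origin of a listed thing).
The state is a dict: "time": time; "qpos": joint angles; "qvel": joint speeds; "joint_torque": joint torques, N m; "position": TCP position; "ee_rot": TCP orientation; "wrist_force": force on the tool from outside, world axes, zero at the start; "wrist_torque": the same for the moment, N m; "grip_width": finger opening in m; "finger_force": force on a finger pad.
Only numpy, scipy, OpenCV 4.12 (cv2) and the standard library are available. Lean on these libraries where they do the work, as an engineer would, in place of code of your own. Each camera call takes 0.05 s, during which the arm holds its last target. There are 200 camera calls.

## Working session

There is one attempt and no reset: what is moved stays moved. The work goes in short steps, Python scripts to look and compute and a tool call to move; the robot and the scene stay as the last step left them, time stands still between calls to the robot, and variables do not carry over. Pictures are saved under pics/ and viewed, at most 10 in all, crops included, and the job is handed in when it is done.

Besides the shell and the picture viewer there is one more tool, called after "Call:" by a JSON object that holds its "name" and its "arguments", one argument or row to a line. apply_moves: Moves the arm, as the interface text tells. Its arguments: {"type":"object","properties":{"moves":{"type":"array"}},"required":["moves"]}

```bash
ls; mkdir -p pics; cat > h.py <<'E'
import numpy as np, cv2
from scipy.spatial.transform import Rotation as R
from bench import r
def cam(name):
    c=r.get_calibration(name); K=np.array(c["mtx"]); k1=c["k1"]
    if "rvec" in c:
        Rc=cv2.Rodrigues(np.array(c["rvec"],float))[0]; T=np.eye(4); T[:3,:3]=Rc.T; T[:3,3]=-Rc.T@np.array(c["tvec"]).ravel()
    else:
        o=r.get_obs(); W=np.eye(4); W[:3,:3]=R.from_quat(o["ee_rot"]).as_matrix(); W[:3,3]=o["position"]
        T=W@np.array(c["tool_from_camera"])
    return K,k1,T
def rays(px,K,k1):
    px=np.atleast_2d(px).astype(float)
    p=cv2.undistortPoints(px[:,None],K,np.array([k1,0,0,0,0.]))[:,0]
    return np.c_[p,np.ones(len(p))]
def atz(px,z,C):
    K,k1,T=C; d=rays(px,K,k1)@T[:3,:3].T; o=T[:3,3]
    return o+d*((z-o[2])/d[:,2])[:,None]
def atdepth(px,dep,C):
    K,k1,T=C; return (rays(px,K,k1)*np.atleast_1d(dep)[:,None])@T[:3,:3].T+T[:3,3]
def cloud(mask,dep,C):
    v,u=np.nonzero(mask&(dep>0)); return atdepth(np.c_[u,v],dep[v,u],C)
E
python3 - <<'E'
from h import *
print(r.get_obs())
for n in ("top","side"):
    C=cam(n); im,d=r.get_image(n); cv2.imwrite(f"pics/{n}0.png",im[:,:,::-1]); np.save(f"pics/{n}0.npy",d)
    print(n,"campos",C[2][:3,3].round(3),"axis",C[2][:3,2].round(2))
    for t in ["tub","tub_floor","basket","basket_floor","scoop","scoop_grip","scoop_mouth","jar","primer_bottle","prop_1","chip_1"]:
        for q in r.pinpoint(n,t)[:5]:
            p=np.array(q["point"]); u,v=np.clip(p.astype(int),0,[559,419])
            z={"tub_floor":.004,"basket_floor":.005,"scoop_grip":.097,"prop_1":.004,"chip_1":.006}.get(t,0)
            print(n,t,round(q["confidence"],2),p.round(0),"atz",atz(p,z,C)[0].round(3),"dep",atdepth(p,d[v,u],C)[0].round(3))
E
```

```text
pics
{'time': 0.0, 'qpos': array([ 1.05989125e+00,  1.59040963e-01,  1.59827019e+00, -3.63785782e-05,
        1.38622811e+00, -2.10099431e-01]), 'qvel': array([ 0.00020326, -0.00140371,  0.0005102 ,  0.000535  , -0.00030833,
        0.00034116]), 'joint_torque': array([ 1.03048777e-03, -3.95987821e+01, -3.31433272e+01, -6.77561047e-06,
        8.31560406e-03,  1.87242682e-05]), 'position': array([0.17008422, 0.54861364, 0.23030246]), 'ee_rot': array([ 1.49833032e-01,  9.88710835e-01, -9.17042619e-04, -3.26598219e-04]), 'wrist_force': array([-0.3227583 , -0.35078628, -0.50134164]), 'wrist_torque': array([ 0.03999744, -0.01805741,  0.00082338]), 'finger_force': 0.0, 'grip_width': 0.08515076967881531}
top campos [0.353 0.06  1.466] axis [ 0.12  0.01 -0.99]
top tub 0.75 [228. 193.] atz [0.567 0.248 0.   ] dep [0.567 0.247 0.005]
top tub 0.35 [152. 236.] atz [0.416 0.513 0.   ] dep [0.415 0.506 0.021]
top tub_floor 0.61 [232. 194.] atz [0.565 0.236 0.004] dep [0.565 0.236 0.004]
top tub_floor 0.38 [413. 208.] atz [ 0.516 -0.399  0.004] dep [ 0.516 -0.398  0.005]
top basket 0.77 [411. 211.
[... 1674 characters left out ...]
6. 178.] atz [ 0.422 -0.136  0.097] dep [ 0.455 -0.31  -0.006]
side scoop_grip 0.35 [232. 264.] atz [0.54  0.348 0.097] dep [0.578 0.261 0.016]
side scoop_mouth 0.85 [274. 198.] atz [ 0.567 -0.128  0.   ] dep [ 0.555 -0.088  0.026]
side jar 0.57 [268. 176.] atz [ 0.63  -0.268  0.   ] dep [ 0.626 -0.252  0.009]
side jar 0.18 [238. 264.] atz [0.569 0.241 0.   ] dep [0.567 0.245 0.004]
side primer_bottle 0.49 [257. 352.] atz [0.418 0.524 0.   ] dep [0.416 0.53  0.007]
side prop_1 0.49 [242. 261.] atz [0.561 0.23  0.004] dep [0.556 0.241 0.014]
side prop_1 0.44 [232. 262.] atz [0.586 0.243 0.004] dep [0.58  0.256 0.016]
side prop_1 0.23 [241. 265.] atz [0.558 0.247 0.004] dep [0.558 0.246 0.003]
```

```bash
python3 - <<'E'
import cv2,numpy as np
a=cv2.imread("pics/top0.png")
b=cv2.resize(a[150:270,120:460],None,fx=2.35,fy=2.35,interpolation=cv2.INTER_CUBIC)
t=cv2.resize(a[160:225,180:285],None,fx=4,fy=4,interpolation=cv2.INTER_CUBIC)
o=np.zeros((b.shape[0]+t.shape[0],800,3),np.uint8);o[:b.shape[0],:b.shape[1]]=b;o[b.shape[0]:,:t.shape[1]]=t
cv2.imwrite("pics/v1.png",o);print(o.shape,b.shape)
E
```

```text
(542, 800, 3) (282, 799, 3)
```

View pics/v1.png

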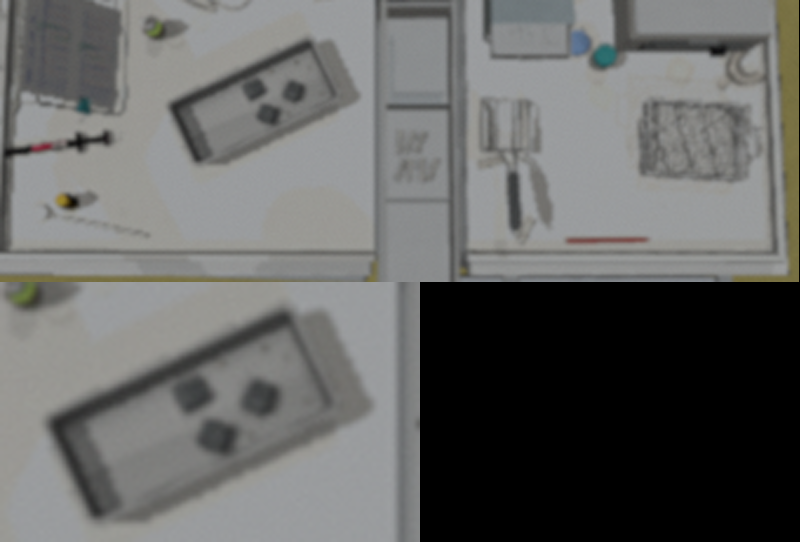

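```bash
python3 - <<'E'
from h import *
d=np.load("pics/top0.npy");C=cam("top")
P=cloud(np.ones_like(d,bool),d,C)
def box(n,xr,yr,zr):
    m=(P[:,0]>xr[0])&(P[:,0]<xr[1])&(P[:,1]>yr[0])&(P[:,1]<yr[1])&(P[:,2]>zr[0])&(P[:,2]<zr[1])
    q=P[m]; 
    if len(q)<5: print(n,len(q));return
    print(n,len(q),cv2.minAreaRect(q[:,:2].astype(np.float32)*1000),"z",np.percentile(q[:,2],[5,50,95]).round(3))
box("tub rim",(.42,.7),(.1,.4),(.035,.06))
box("basket",(.4,.6),(-.5,-.3),(.02,.06))
box("grip",(.3,.5),(-.2,-.05),(.06,.13))
box("scoop",(.47,.6),(-.2,-.06),(.01,.04))
box("jar",(.6,.66),(-.3,-.22),(.03,.06))
# height map coarse, 4cm cells
print("cols y from .6 to -.6 step .05; rows x .9 to .2")
for x in np.arange(.9,.2,-.05):
    row=[]
    for y in np.arange(.6,-.6,-.05):
        m=(abs(P[:,0]-x)<.025)&(abs(P[:,1]-y)<.025); row.append("%4d"%(np.percentile(P[m,2],95)*1000) if m.sum()>3 else "  --")
    print("%.2f"%x," ".join(row))
for n in ["scoop_grip","scoop","tub","basket","jar","primer_bottle"]:
    for q in r.regions_of("top",n)[:1]:
        c=cloud(q["mask"],d,C); print(n,round(q["confidence"],2),q["extent"],cv2.minAreaRect(c[:,:2].astype(np.float32)*1000), np.percentile(c[:,2],[5,50,95]).round(3))
E
```

```text
tub rim 489 ((618.365478515625, 270.9705810546875), (229.3600311279297, 236.2731170654297), 25.39877700805664) z [0.038 0.048 0.053]
basket 308 ((509.3424377441406, -397.7034606933594), (173.8236541748047, 111.29705047607422), 86.27263641357422) z [0.022 0.041 0.047]
grip 152 ((421.3702392578125, -122.71305084228516), (16.765501022338867, 113.58497619628906), 89.73776245117188) z [0.077 0.107 0.119]
scoop 116 ((534.5306396484375, -122.5251235961914), (105.8188247680664, 105.28355407714844), 13.739386558532715) z [0.01  0.024 0.034]
jar 101 ((638.661865234375, -273.2467956542969), (31.34263801574707, 50.58457565307617), 43.9622802734375) z [0.036 0.047 0.053]
cols y from .6 to -.6 step .05; rows x .9 to .2
0.90   --   --   --   --   --   --   --   --   --   --   --   --   --   --   --   --   --   --   --   --   --    3   --   --
0.85   26   20   22   23   25   26   26   26   25   26   25  -15  -17  -16   25   27   24   24   23  -14   24   32   22  -16
0.80   45  180  151   49   22   23   48   41   42   37   31    6  -15    5  115  115  116   51  123  125  124  124  121   22
0.75   46 
[... 1639 characters left out ...]
72933959961), 0.9769828915596008) [0.013 0.102 0.119]
tub 0.88 [191.6, 163.4, 265.1, 221.6] ((569.3067016601562, 250.28433227539062), (121.23001861572266, 245.68344116210938), 25.969619750976562) [0.001 0.008 0.05 ]
basket 0.65 [391.0, 192.1, 442.7, 225.0] ((512.2807006835938, -402.72589111328125), (183.26321411132812, 118.046875), 86.78076934814453) [-0.002  0.007  0.045]
jar 0.49 [371.6, 170.4, 382.4, 180.8] ((632.2019653320312, -266.5128173828125), (31.293087005615234, 31.92160415649414), 43.9622802734375) [0.009 0.046 0.052]
primer_bottle 0.43 [144.7, 229.5, 152.8, 239.0] ((418.47314453125, 515.6577758789062), (20.773279190063477, 16.64839744567871), 39.0284309387207) [0.006 0.035 0.057]
```

```bash
cat >> h.py <<'E'
def rel(pos,Rt,base=None):
    """row (rotvec rad, shift cm) from the present pose (or base=(pos,R)) to a target"""
    o=r.get_obs(); p0,R0=base or (o["position"],R.from_quat(o["ee_rot"]).as_matrix())
    return R.from_matrix(R0.T@Rt).as_rotvec().round(3).tolist()+(100*R0.T@(np.array(pos)-p0)).round(2).tolist()
def scoopR(yaw,pitch=0,roll=0):
    """scoop attitude; pitch>0 mouth down"""
    return R.from_euler("ZYX",[yaw,pitch,roll]).as_matrix()
E
python3 -c "
from h import *
print(rel([.418,-.122,.19],np.diag([-1,1,-1.])))"
```

```text
[-0.0, -0.0, -0.301, -43.54, -56.76, 4.13]
```

Call:
{"name": "apply_moves", "arguments": {
  "moves": [
    [0,0,-0.301,-43.5,-56.8,4.1,-1],
    [0,0,-0.301,-43.5,-56.8,4.1,-1],
    [0,0,-0.301,-43.5,-56.8,4.1,-1],
    [0,0,-0.301,-43.5,-56.8,4.1,-1],
    [0,0,-0.301,-43.5,-56.8,4.1,-1],
    [0,0,-0.301,-43.5,-56.8,4.1,-1],
    [0,0,-0.301,-43.5,-56.8,4.1,-1],
    [0,0,-0.301,-43.5,-56.8,4.1,-1],
    [0,0,-0.301,-43.5,-56.8,4.1,-1],
    [0,0,-0.301,-43.5,-56.8,4.1,-1],
    [0,0,-0.301,-43.5,-56.8,4.1,-1],
    [0,0,-0.301,-43.5,-56.8,4.1,-1]
  ]
}}

```text
time: 2.5
position: [0.3425, 0.0806, 0.2032]
ee_rot: [-0.0, 1.0, -0.0, 0.001]
wrist_force: [1.1, -0.1, 0.3]
grip_width: 0.0854
finger_force: 0.0
```

```bash
python3 -c "
from h import *
o=r.get_obs();print(o['time'],o['position'],o['qpos'].round(3))
print(rel([.418,-.122,.19],np.diag([-1,1,-1.])))"
```

```text
2.5 [0.34253353 0.08061407 0.20315428] [-0.117 -0.467  2.206  0.     1.401 -1.688]
[-0.0, 0.002, 0.0, -7.54, -20.26, 1.33]
```

Call:
{"name": "apply_moves", "arguments": {
  "moves": [
    [0,0,0,-7.5,-20.3,1.3,-1],
    [0,0,0,-7.5,-20.3,1.3,-1],
    [0,0,0,-7.5,-20.3,1.3,-1],
    [0,0,0,-7.5,-20.3,1.3,-1],
    [0,0,0,-7.5,-20.3,1.3,-1],
    [0,0,0,-7.5,-20.3,1.3,-1],
    [0,0,0,-7.5,-20.3,1.3,-1]
  ]
}}

```text
time: 3.08
position: [0.4176, -0.1228, 0.1898]
ee_rot: [0.002, 1.0, -0.0, -0.0]
wrist_force: [-1.0, -0.2, -0.4]
grip_width: 0.0853
finger_force: 0.0
```

```bash
python3 - <<'E'
from h import *
C=cam("wrist"); im,d=r.get_image("wrist"); cv2.imwrite("pics/w1.png",im[:,:,::-1]); o=r.get_obs();print(o['position'],o['qpos'].round(3))
P=cloud(np.ones_like(d,bool),d,C)
m=(P[:,2]>.06)&(P[:,2]<.14)&(abs(P[:,1]+.12)<.08)
q=P[m];print(len(q),q.min(0),q.max(0)); 
if len(q)>5: print(cv2.minAreaRect(q[:,:2].astype(np.float32)*1000))
for x in np.arange(.37,.48,.01):
    s=q[abs(q[:,0]-x)<.005]
    if len(s): print(x.round(2),s[:,1].min().round(4),s[:,1].max().round(4),np.median(s[:,2]).round(4))
for n in ["scoop_grip","scoop","scoop_mouth"]:
    for k in r.pinpoint("wrist",n)[:1]:
        print(n,k["confidence"],k["point"],atz(k["point"],{"scoop_grip":.097}.get(n,0),C))
E
```

```text
[ 0.41710558 -0.12096081  0.18965024] [-0.562 -0.184  2.02   0.     1.307 -2.131]
3123 [ 0.36187149 -0.13535014  0.06019973] [ 0.4748505  -0.11803407  0.11983924]
((418.3501892089844, -126.85760498046875), (112.95411682128906, 17.31422233581543), 0.17046628892421722)
0.37 -0.132 -0.1201 0.1136
0.38 -0.1339 -0.1183 0.117
0.39 -0.1341 -0.1183 0.1154
0.4 -0.1342 -0.1183 0.1117
0.41 -0.1341 -0.1188 0.108
0.42 -0.1344 -0.1187 0.1045
0.43 -0.1341 -0.1187 0.1007
0.44 -0.1345 -0.1186 0.0971
0.45 -0.1346 -0.1186 0.0938
0.46 -0.1331 -0.1206 0.0795
0.47 -0.1354 -0.118 0.072
scoop_grip 0.87 [274.4, 206.4] [[ 0.41495595 -0.12561735  0.097     ]]
scoop 0.74 [275.9, 289.2] [[ 0.52919945 -0.12590446  0.        ]]
scoop_mouth 0.66 [277.4, 327.0] [[ 0.57303323 -0.12464281  0.        ]]
```

View pics/w1.png

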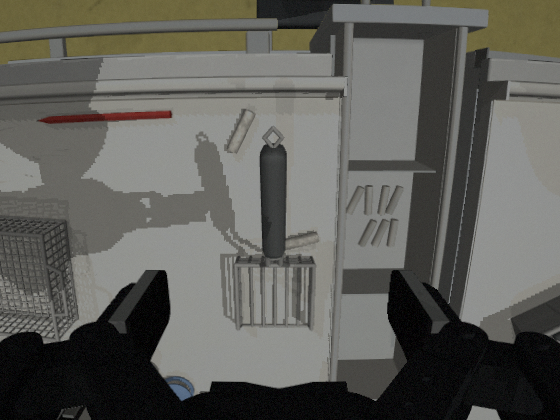

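Call:
{"name": "apply_moves", "arguments": {
  "moves": [
    [0,0,0,0.3,-0.45,4,-1],
    [0,0,0,0.3,-0.45,8,-1],
    [0,0,0,0.3,-0.45,11.2,-1],
    [0,0,0,0.3,-0.45,11.2,-1],
    [0,0,0,0.3,-0.45,11.2,1],
    [0,0,0,0.3,-0.45,11.2,1],
    [0,0,0,0.3,-0.45,11.2,1],
    [0,0,0,0.3,-0.45,11.2,1],
    [0,0,0,0.3,-0.45,11.2,1],
    [0,0,0,0.3,-0.45,11.2,1],
    [0,0,0,0.3,-0.45,11.2,1],
    [0,0,0,0.3,-0.45,11.2,1]
  ]
}}

```text
time: 4.28
position: [0.4148, -0.1254, 0.0788]
ee_rot: [-0.0, 1.0, -0.0, 0.001]
wrist_force: [-1.5, 0.6, 6.7]
grip_width: 0.015
finger_force: 61.2
```

Call:
{"name": "apply_moves", "arguments": {
  "moves": [
    [0,0,0,0,0,-2,1],
    [0,0,0,0,0,-5,1],
    [0,0,0,0,0,-8,1],
    [0,0,0,0,0,-12,1],
    [0,0,0,0,0,-15,1],
    [0,0,0,0,0,-15,1],
    [0,0,0,0,0,-15,1]
  ]
}}

```text
time: 4.87
position: [0.415, -0.1255, 0.2293]
ee_rot: [-0.0, 1.0, -0.001, 0.001]
wrist_force: [-0.0, -1.0, -2.6]
grip_width: 0.0152
finger_force: 60.4
```

```bash
python3 - <<'E'
from h import *
o=r.get_obs();print({k:o[k] for k in o if k!='joint_torque'})
C=cam("wrist"); im,d=r.get_image("wrist"); cv2.imwrite("pics/w2.png",im[:,:,::-1])
T=np.linalg.inv(np.r_[np.c_[R.from_quat(o['ee_rot']).as_matrix(),o['position']],[[0,0,0,1]]])
for n in ["scoop_grip","scoop","scoop_mouth"]:
    for k in r.pinpoint("wrist",n)[:1]:
        print(n,k["confidence"],k["point"],atz(k["point"],o['position'][2]+.019+{"scoop_grip":0}.get(n,-.097),C))
for k in r.regions_of("wrist","scoop")[:1]:
    P=cloud(k["mask"],d,C);P=P[(P[:,2]<o['position'][2]-.04)]
    print(len(P),np.percentile(P,[1,50,99],axis=0).round(4)); 
    # lowest layer slope
    for x in np.arange(.48,.6,.01):
        s=P[abs(P[:,0]-x)<.005]
        if len(s)>5: print(x.round(2),np.percentile(s[:,2],[5,30,95]).round(4),np.percentile(s[:,1],[2,98]).round(4))
E
```

```text
{'time': 4.8667, 'qpos': array([-5.73735223e-01, -2.26912793e-01,  1.97623473e+00, -7.44784004e-05,
        1.38882752e+00, -2.14469254e+00]), 'qvel': array([-0.00133463,  0.03785496,  0.07046672, -0.00219301, -0.00659605,
        0.00034518]), 'position': array([ 0.41499529, -0.12545919,  0.22929316]), 'ee_rot': array([-8.71688608e-05,  9.99998514e-01, -9.65322474e-04,  1.42597382e-03]), 'wrist_force': array([-0.02886381, -0.98045882, -2.59408433]), 'wrist_torque': array([ 0.01000308,  0.21203895, -0.01186537]), 'finger_force': 60.436309576034546, 'grip_width': 0.01522574096676899}
scoop_grip 0.69 [281.0, 294.4] [[ 0.4127487  -0.12477429  0.24829316]]
scoop 0.64 [278.7, 367.7] [[ 0.52855313 -0.12567245  0.15129316]]
430 [[ 0.4174 -0.1526 -0.0014]
 [ 0.5302 -0.1262  0.1523]
 [ 0.6548 -0.098   0.1882]]
0.48 [0.0003 0.1821 0.1887] [-0.1451 -0.0979]
0.49 [-0.0003  0.1696  0.1809] [-0.1388 -0.098 ]
0.52 [0.1523 0.1527 0.1534] [-0.1389 -0.1134]
0.53 [0.1515 0.1523 0.1537] [-0.139  -0.1134]
0.54 [0.1517 0.1523 0.1535] [-0.1392 -0.1139]
```

Call:
{"name": "apply_moves", "arguments": {
  "moves": [
    [0,0,1.117,-20.5,26.6,-3,1],
    [0,0,1.117,-20.5,26.6,-3,1],
    [0,0,1.117,-20.5,26.6,-3,1],
    [0,0,1.117,-20.5,26.6,-3,1],
    [0,0,1.117,-20.5,26.6,-3,1],
    [0,0,1.117,-20.5,26.6,-3,1],
    [0,0,1.117,-20.5,26.6,-3,1],
    [0,0,1.117,-20.5,26.6,-3,1],
    [0,0,1.117,-20.5,26.6,-3,1],
    [0,0,1.117,-20.5,26.6,-3,1],
    [0,0,1.117,-20.5,26.6,-3,1]
  ]
}}

```text
time: 6.03
position: [0.619, 0.1428, 0.2553]
ee_rot: [0.53, 0.848, -0.001, -0.002]
wrist_force: [0.1, -0.7, -1.2]
grip_width: 0.0149
finger_force: 60.4
```

```bash
python3 - <<'E'
from h import *
o=r.get_obs();print(o['position'],o['qpos'].round(3))
C=cam("wrist"); im,d=r.get_image("wrist"); cv2.imwrite("pics/w3.png",im[:,:,::-1]); np.save("pics/w3.npy",d); np.save("pics/w3T.npy",C[2])
P=cloud(np.ones_like(d,bool),d,C)
m=(P[:,2]>.044)&(P[:,2]<.052)&(P[:,0]>.42)&(P[:,0]<.72)&(P[:,1]>.1)&(P[:,1]<.4)
q=P[m]; print("rim",len(q),cv2.minAreaRect(q[:,:2].astype(np.float32)*1000))
for n,z in [("tub",0),("tub_floor",.004),("prop_1",.004),("chip_1",.006)]:
    for k in r.pinpoint("wrist",n)[:6]:
        print(n,round(k["confidence"],2),np.round(k["point"]),atz(k["point"],z,C)[0].round(4))
for k in r.regions_of("wrist","prop_1")[:4]:
    c=cloud(k["mask"],d,C); print("prop",round(k["confidence"],2),np.round(k["extent"]),cv2.minAreaRect(c[:,:2].astype(np.float32)*1000))
E
```

```text
[0.61904523 0.14280852 0.25531065] [ 0.037  0.302  1.382  0.     1.462 -0.418]
rim 3221 ((579.4578247070312, 206.4474639892578), (108.47608184814453, 157.86558532714844), 25.5570068359375)
tub 0.74 [274.  48.] [0.5626 0.2468 0.    ]
tub_floor 0.79 [276.  52.] [0.5655 0.2438 0.004 ]
prop_1 0.77 [293.  57.] [0.5829 0.2471 0.004 ]
prop_1 0.7 [266. 107.] [0.5802 0.1909 0.004 ]
chip_1 0.46 [310.  90.] [0.6128 0.2256 0.006 ]
chip_1 0.43 [243. 149.] [0.5775 0.1424 0.006 ]
chip_1 0.38 [244.  87.] [0.5517 0.1994 0.006 ]
prop 0.91 [248.  93. 283. 126.] ((581.5628051757812, 189.15792846679688), (25.139060974121094, 28.503862380981445), 69.88694763183594)
prop 0.83 [233.  41. 265.  76.] ((547.0639038085938, 226.9422149658203), (30.09940528869629, 25.674468994140625), 70.74356842041016)
prop 0.74 [278.  43. 310.  74.] ((583.8628540039062, 247.00662231445312), (25.230865478515625, 29.73469352722168), 28.021543502807617)
```

View pics/w3.png

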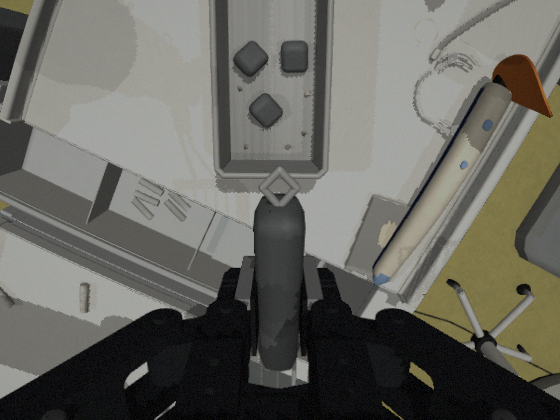

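```bash
cat >> h.py <<'E'
TUB=np.array([.563,.244,0]); TY=-1.1245
def tcp_tub(s,y,h,pitch=0,yaw=TY):
    """TCP pose with the scoop origin at tub x=s,y and bottom h above worktop"""
    ex=np.array([np.cos(TY),np.sin(TY),0]); ey=np.array([-ex[1],ex[0],0])
    return tcp_at(TUB+ex*s+ey*y+[0,0,h],scoopR(yaw,pitch))
G=np.array([-.118,0,.0788])
def tcp_at(o,S): return o+S@G, S@np.diag([-1,1,-1.])
def scoop_now():
    o=r.get_obs(); S=R.from_quat(o["ee_rot"]).as_matrix()@np.diag([-1,1,-1.]); p=o["position"]-S@G
    ex=np.array([np.cos(TY),np.sin(TY),0]); ey=np.array([-ex[1],ex[0],0])
    print("t",o["time"],"scoop tub xy mm",(1e3*(p-TUB)@ex).round(1),(1e3*(p-TUB)@ey).round(1),"z",(1e3*p[2]).round(1),"world",p.round(4),"ypr",R.from_matrix(S).as_euler("ZYX").round(3),"F",o["wrist_force"].round(1),"q",o["qpos"].round(2))
E
python3 -c "
from h import *
scoop_now();print(rel(*tcp_tub(-.052,-.001,.1)))"
```

```text
t 6.3333 scoop tub xy mm 235.7 6.4 z 179.0 world [0.6705 0.0341 0.179 ] ypr [-1.117  0.    -0.   ] F [-0.   0.  -1.7] q [ 0.03  0.3   1.38 -0.    1.46 -0.42]
[-0.0, -0.0, 0.008, 28.78, -0.43, 7.9]
```

Call:
{"name": "apply_moves", "arguments": {
  "moves": [
    [0,0,0.008,28.8,-0.4,2,1],
    [0,0,0.008,28.8,-0.4,3,1],
    [0,0,0.008,28.8,-0.4,4,1],
    [0,0,0.008,28.8,-0.4,5,1],
    [0,0,0.008,28.8,-0.4,6,1],
    [0,0,0.008,28.8,-0.4,7.9,1],
    [0,0,0.008,28.8,-0.4,7.9,1],
    [0,0,0.008,28.8,-0.4,7.9,1],
    [0,0,0.008,28.8,-0.4,7.9,1],
    [0,0,0.008,28.8,-0.4,7.9,1]
  ]
}}

```text
time: 7.17
position: [0.4895, 0.3976, 0.179]
ee_rot: [0.533, 0.846, -0.0, 0.0]
wrist_force: [0.5, -0.4, -1.1]
grip_width: 0.0153
finger_force: 60.4
```

```bash
python3 - <<'E'
from h import *
scoop_now(); print(rel(*tcp_tub(-.052,-.001,.1)))
out=[]
for n in ("top","side"):
    C=cam(n); im,d=r.get_image(n); out.append(cv2.resize(im[130:300,150:350] if n=="top" else im[180:350,150:350],None,fx=2,fy=2,interpolation=cv2.INTER_CUBIC))
    for t,z in (("scoop_mouth",.101),("scoop",.1),("scoop_grip",.197)):
        for k in r.pinpoint(n,t)[:1]: print(n,t,round(k["confidence"],2),np.round(k["point"]),atz(k["point"],z,C)[0].round(4))
    M=scoopR(TY)
cv2.imwrite("pics/v2.png",np.hstack(out)[:,:,::-1])
ex=np.array([np.cos(TY),np.sin(TY),0]); 
o=r.get_obs(); p=o["position"]-R.from_quat(o["ee_rot"]).as_matrix()@np.diag([-1,1,-1.])@G
print("expected mouth",p+ex*.038,"grip",p-ex*.118)
E
```

```text
t 7.1667 scoop tub xy mm -52.2 0.0 z 100.3 world [0.5405 0.2911 0.1003] ypr [-1.124e+00 -1.000e-03  0.000e+00] F [ 0.5 -0.4 -1.1] q [ 0.49  0.34  1.49 -0.    1.32  0.04]
[0.0, 0.001, 0.001, -0.03, -0.1, 0.02]
top scoop_mouth 0.64 [222. 192.] [0.5586 0.2555 0.101 ]
top scoop 0.72 [212. 196.] [0.5445 0.2901 0.1   ]
top scoop_grip 0.7 [170. 210.] [0.4888 0.4019 0.197 ]
side scoop_mouth 0.78 [240. 238.] [0.5557 0.2468 0.101 ]
side scoop 0.46 [238. 248.] [0.5446 0.2865 0.1   ]
side scoop_grip 0.79 [240. 248.] [0.4942 0.3974 0.197 ]
expected mouth [0.55722721 0.25681912 0.10054481] grip [0.48989331 0.39753921 0.10054481]
```

View pics/v2.png

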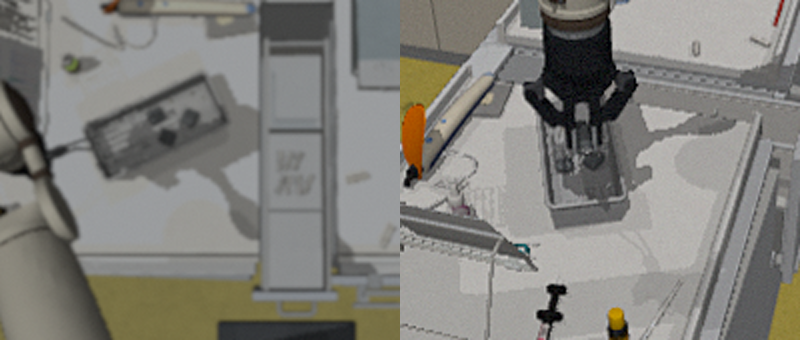

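Call:
{"name": "apply_moves", "arguments": {
  "moves": [
    [0,0,0,0,-0.1,3,1],
    [0,0,0,0,-0.1,6,1],
    [0,0,0,0,-0.1,8,1],
    [0,0,0,0,-0.1,9,1],
    [0,0,0,0,-0.1,9.4,1],
    [0,0,0,0,-0.1,9.5,1],
    [0,0,0,0,-0.1,9.5,1]
  ]
}}

```text
time: 8.15
position: [0.4894, 0.3982, 0.0852]
ee_rot: [0.533, 0.846, 0.001, 0.001]
wrist_force: [-0.1, -1.2, -1.2]
grip_width: 0.015
finger_force: 60.4
```

```bash
python3 - <<'E'
from h import *
scoop_now()
E
```

```text
t 8.15 scoop tub xy mm -52.9 0.4 z 6.4 world [0.5405 0.2919 0.0064] ypr [-1.125  0.     0.003] F [-0.1 -1.2 -1.2] q [ 0.49  0.44  1.55 -0.    1.15  0.05]
```

Call:
{"name": "apply_moves", "arguments": {
  "moves": [
    [0,0,0,0,-0.1,0.1,1],
    [0,0,0,0,-0.1,0.15,1],
    [0,0,0,0,-0.1,0.2,1],
    [0,0,0,0,-0.1,0.2,1]
  ]
}}

```text
time: 8.48
position: [0.4883, 0.398, 0.0833]
ee_rot: [0.533, 0.846, 0.001, 0.001]
wrist_force: [0.2, 1.4, 3.9]
grip_width: 0.0151
finger_force: 61.0
```

```bash
python3 - <<'E'
from h import *
scoop_now()
E
```

```text
t 8.4833 scoop tub xy mm -53.2 -0.8 z 4.4 world [0.5394 0.2916 0.0044] ypr [-1.125  0.     0.003] F [0.2 1.4 3.9] q [0.49 0.44 1.56 0.   1.14 0.05]
```

Call:
{"name": "apply_moves", "arguments": {
  "moves": [
    [0,0,0,-0.8,0,0,1],
    [0,0,0,-1.6,0,0,1],
    [0,0,0,-2.4,0,0,1],
    [0,0,0,-3.2,0,0,1],
    [0,0,0,-4,0,0,1],
    [0,0,0,-4.8,0,0,1],
    [0,0,0,-5.6,0,0,1],
    [0,0,0,-6.4,0,0,1],
    [0,0,0,-7.2,0,0,1],
    [0,0,0,-8,0,0,1],
    [0,0,0,-8.8,0,0,1],
    [0,0,0,-9.6,0,0,1]
  ]
}}

```text
time: 9.48
position: [0.5298, 0.3109, 0.0833]
ee_rot: [0.533, 0.846, 0.001, 0.0]
wrist_force: [-2.6, 3.8, 5.3]
grip_width: 0.0148
finger_force: 61.4
```

```bash
python3 - <<'E'
from h import *
scoop_now()
out=[]
for n in ("top","side"):
    C=cam(n); im,d=r.get_image(n); out.append(cv2.resize(im[150:240,180:280] if n=="top" else im[220:310,180:280],None,fx=4,fy=4,interpolation=cv2.INTER_CUBIC))
    for t,z in (("prop_1",.005),("chip_1",.006)):
        for k in r.pinpoint(n,t)[:5]: print(n,t,round(k["confidence"],2),np.round(k["point"]),(1e3*R.from_euler("z",-TY).apply(atz(k["point"],z,C)[0]-TUB)).round(0))
cv2.imwrite("pics/v3.png",np.hstack(out)[:,:,::-1])
E
```

```text
t 9.4833 scoop tub xy mm 43.3 -1.0 z 4.3 world [0.5808 0.2045 0.0043] ypr [-1.125e+00  1.000e-03  2.000e-03] F [-2.6  3.8  5.3] q [ 0.33  0.41  1.6   0.    1.13 -0.11]
top prop_1 0.5 [248. 189.] [ 67. -12.   5.]
top prop_1 0.39 [253. 185.] [90. -7.  5.]
side prop_1 0.38 [243. 245.] [ 84. -21.   5.]
```

View pics/v3.png

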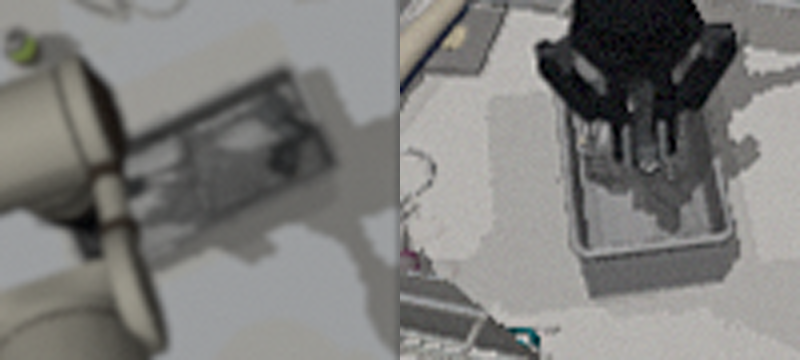

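Call:
{"name": "apply_moves", "arguments": {
  "moves": [
    [0,0,0,-0.5,0,0,1],
    [0,0,0,-1,0,0,1],
    [0,0,0,-1.5,0,0,1],
    [0,0,0,-1.9,0,0,1],
    [0,0,0,-2.2,0,0,1],
    [0,0,0,-2.4,0,0,1]
  ]
}}

```text
time: 10.28
position: [0.5394, 0.2907, 0.0832]
ee_rot: [0.533, 0.846, 0.002, -0.0]
wrist_force: [-3.6, 6.0, 9.8]
grip_width: 0.0151
finger_force: 61.9
```

```bash
python3 - <<'E'
from h import *
scoop_now()
C=cam("side"); im,d=r.get_image("side"); 
cv2.imwrite("pics/v4.png",cv2.resize(im[215:315,180:280],None,fx=6,fy=6,interpolation=cv2.INTER_CUBIC)[:,:,::-1])
for t in ("prop_1","chip_1"):
    for k in r.regions_of("side",t)[:5]:
        c=cloud(k["mask"],d,C)
        if len(c): print(t,round(k["confidence"],2),(1e3*R.from_euler("z",-TY).apply(np.median(c,0)-TUB)).round(0))
E
```

```text
t 10.2833 scoop tub xy mm 65.5 -1.0 z 4.1 world [0.5904 0.1845 0.0041] ypr [-1.125  0.002  0.002] F [-3.6  6.   9.8] q [ 0.3   0.4   1.61  0.    1.13 -0.15]
chip_1 0.4 [-38.  -4.   7.]
```

View pics/v4.png

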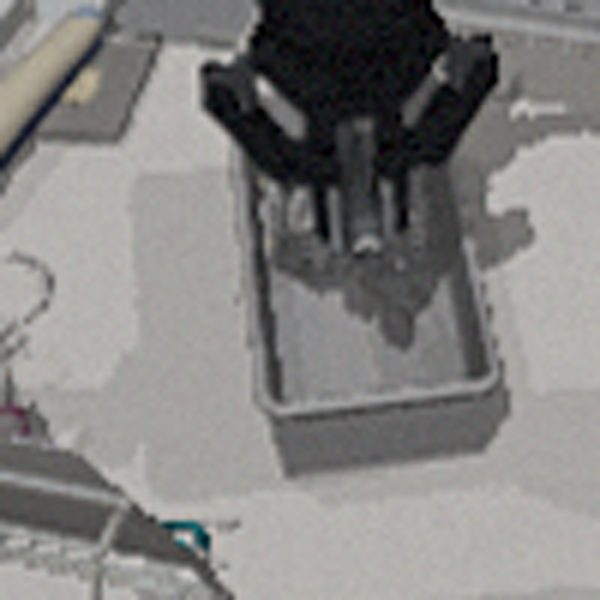

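```bash
python3 - <<'E'
from h import *
for s,h,p in [(66,9,-.1),(66,14,-.2),(65.5,20,-.28),(64,27,-.35),(62,40,-.35),(60,55,-.35),(56,75,-.35),(50,100,-.35),(45,120,-.35),(40,130,-.35)]:
    print(rel(*tcp_tub(s/1e3,-.001,h/1e3,p)))
E
```

```text
[0.002, -0.102, -0.0, 0.71, 0.01, 0.75]
[0.002, -0.202, -0.0, 1.31, 0.01, 1.54]
[0.002, -0.282, -0.001, 1.75, 0.01, 2.0]
[0.002, -0.352, -0.001, 2.17, 0.01, 2.26]
[0.002, -0.352, -0.001, 2.37, 0.01, 0.96]
[0.002, -0.352, -0.001, 2.57, 0.01, -0.54]
[0.002, -0.352, -0.001, 2.98, 0.02, -2.54]
[0.002, -0.352, -0.001, 3.58, 0.02, -5.04]
[0.002, -0.352, -0.001, 4.09, 0.03, -7.04]
[0.002, -0.352, -0.001, 4.59, 0.03, -8.04]
```

Call:
{"name": "apply_moves", "arguments": {
  "moves": [
    [0,-0.1,0,0.7,0,0.75,1],
    [0,-0.2,0,1.3,0,1.5,1],
    [0,-0.28,0,1.75,0,1.95,1],
    [0,-0.35,0,2.2,0,2.25,1],
    [0,-0.35,0,2.3,0,1.6,1],
    [0,-0.35,0,2.4,0,0.9,1],
    [0,-0.35,0,2.6,0,-0.5,1],
    [0,-0.35,0,3,0,-2.5,1],
    [0,-0.35,0,3.6,0,-5,1],
    [0,-0.35,0,4.1,0,-7,1],
    [0,-0.35,0,4.6,0,-8,1],
    [0,-0.35,0,4.6,0,-8,1]
  ]
}}

```text
time: 11.43
position: [0.5217, 0.3316, 0.1668]
ee_rot: [0.526, 0.833, -0.089, 0.149]
wrist_force: [0.8, 0.4, -1.8]
grip_width: 0.0151
finger_force: 60.5
```

```bash
cat >> h.py <<'E'
def look(fn,cams=("top","side"),half=50,f=6):
    scoop_now(); o=r.get_obs(); S=R.from_quat(o["ee_rot"]).as_matrix()@np.diag([-1,1,-1.]); p=o["position"]-S@G
    out=[]
    for n in cams:
        K,k1,T=C=cam(n); im,d=r.get_image(n); Ti=np.linalg.inv(T)
        u=cv2.projectPoints(p[None],cv2.Rodrigues(Ti[:3,:3])[0],Ti[:3,3],K,np.array([k1,0,0,0,0.]))[0].ravel().astype(int)
        out.append(cv2.resize(im[u[1]-half:u[1]+half,u[0]-half:u[0]+half],(400,400),interpolation=cv2.INTER_CUBIC)); print(n,"crop centre",u)
        for t in ("prop_1","chip_1"):
            for k in r.regions_of(n,t)[:6]:
                c=cloud(k["mask"],d,C)
                if len(c)<3: continue
                m=np.median(c,0); print(n,t,round(k["confidence"],2),len(c),"world",m.round(3),"tub",(1e3*R.from_euler("z",-TY).apply(m-TUB)).round(0),"scoop",(1e3*S.T@(m-p)).round(0))
    cv2.imwrite(fn,np.hstack(out)[:,:,::-1])
E
python3 -c "
from h import *
look('pics/v5.png')"
```

```text
t 11.4333 scoop tub xy mm 40.9 0.7 z 133.0 world [0.5813 0.2074 0.133 ] ypr [-1.128 -0.348  0.009] F [ 0.8  0.4 -1.8] q [ 0.54  0.38  1.49 -0.36  1.31  0.2 ]
top crop centre [235 183]
top prop_1 0.61 55 world [0.572 0.233 0.147] tub [ 13.   3. 147.] scoop [-21.   3.  22.]
top prop_1 0.58 49 world [0.595 0.227 0.147] tub [ 29.  21. 147.] scoop [-6. 21. 17.]
top prop_1 0.49 34 world [0.566 0.208 0.151] tub [ 34. -13. 151.] scoop [ -0. -14.  19.]
top chip_1 0.4 244 world [0.552 0.263 0.148] tub [-22.  -2. 148.] scoop [-54.  -3.  36.]
side crop centre [234 219]
side chip_1 0.46 2066 world [0.551 0.261 0.006] tub [-20.  -4.   6.] scoop [-101.   -5.  -99.]
```

View pics/v5.png

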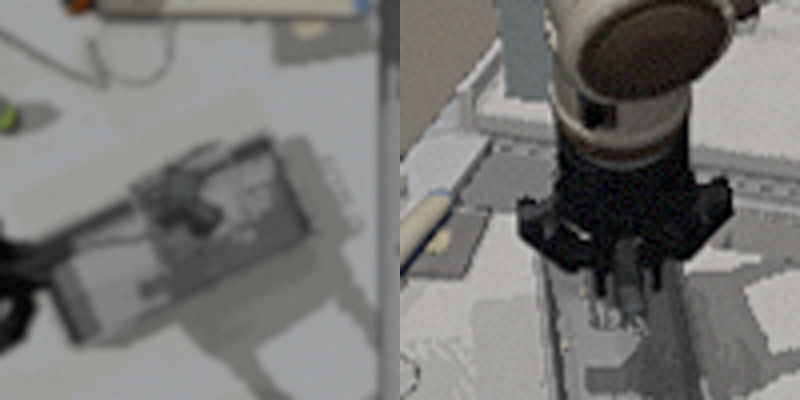

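Call:
{"name": "apply_moves", "arguments": {
  "moves": [
    [0,0,0,1.0,0,2.8,1],
    [0,0,0,2.0,0,5.6,1],
    [0,0,0,2.0,0,5.6,1],
    [0,0,0,2.0,1.0,5.6,1],
    [0,0,0,2.0,-1.0,5.6,1],
    [0,0,0,2.0,1.0,5.6,1],
    [0,0,0,2.0,-1.0,5.6,1],
    [0,0.1,0,2.0,0,5.6,1],
    [0,-0.05,0,2.0,0,5.6,1],
    [0,0.1,0,2.0,0,5.6,1],
    [0,0,0,2.0,0,5.6,1],
    [0,0,0,2.0,0,5.6,1]
  ]
}}

```text
time: 12.73
position: [0.5194, 0.3303, 0.1025]
ee_rot: [0.525, 0.833, -0.094, 0.148]
wrist_force: [-1.3, 0.4, -2.4]
grip_width: 0.0148
finger_force: 60.6
```

Call:
{"name": "apply_moves", "arguments": {
  "moves": [
    [0,0,0,-1.0,0,-2.8,1],
    [0,0,0,-2.0,0,-5.6,1],
    [0,0,0,-3.4,0,-9.4,1],
    [0,0,0,-3.4,0,-9.4,1],
    [0,0,0,-3.4,0,-9.4,1]
  ]
}}

```text
time: 13.15
position: [0.5211, 0.3318, 0.2067]
ee_rot: [0.525, 0.833, -0.089, 0.149]
wrist_force: [-0.7, -0.9, -3.0]
grip_width: 0.0151
finger_force: 60.7
```

```bash
python3 - <<'E'
from h import *
look('pics/v6.png')
d,=[r.get_image("wrist")]; cv2.imwrite("pics/w4.png",d[0][:,:,::-1])
for n in ("chip_1","prop_1"):
    for k in r.regions_of("wrist",n)[:6]: print("wrist",n,round(k["confidence"],2),np.round(k["extent"]))
E
```

```text
t 13.15 scoop tub xy mm 40.5 0.5 z 172.9 world [0.5809 0.2076 0.1729] ypr [-1.126 -0.349  0.008] F [-0.7 -0.9 -3. ] q [ 0.54  0.35  1.46 -0.35  1.38  0.17]
top crop centre [234 181]
side crop centre [234 207]
side chip_1 0.62 141 world [0.508 0.358 0.225] tub [-127.   -1.  225.] scoop [-140.   -1.  106.]
wrist chip_1 0.27 [247. 355. 284. 385.]
wrist prop_1 0.86 [284. 351. 309. 371.]
wrist prop_1 0.72 [246. 356. 286. 385.]
```

View pics/v6.png

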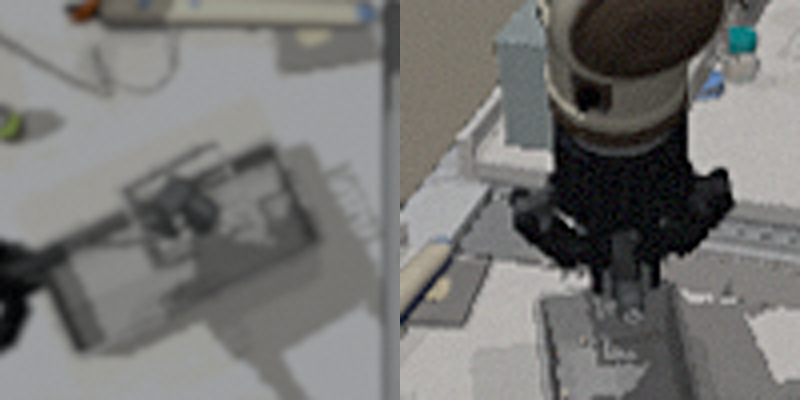

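```bash
cat >> h.py <<'E'
def pour(p,mz,my=-.371,mx=.508,yaw=-1.6):
    S=scoopR(yaw,p); m=np.array([mx,my,mz]); return tcp_at(m-S@np.array([.038,0,.001]),S)
E
python3 - <<'E'
from h import *
for p,z in [(-.35,.17)]: print(p,pour(p,z)[0],rel(*pour(p,z)))
B=pour(-.35,.17)
for p,z in [(-.2,.14),(0,.11),(.2,.09),(.4,.075),(.6,.065),(.8,.06),(.9,.06),(1.0,.06)]: print(p,z,pour(p,z)[0].round(3),rel(*pour(p,z),base=B))
E
```

```text
-0.35 [ 0.51305793 -0.19785427  0.18959114] [0.161, 0.0, 0.447, -44.09, -23.33, 17.39]
-0.2 0.14 [ 0.513 -0.203  0.185] [-0.0, 0.15, 0.0, -0.31, 0.0, 0.57]
0 0.11 [ 0.513 -0.215  0.188] [0.0, 0.35, 0.0, -1.56, 0.0, 0.76]
0.2 0.09 [ 0.512 -0.234  0.197] [-0.0, 0.55, 0.0, -3.62, -0.0, 0.51]
0.4 0.075 [ 0.511 -0.258  0.207] [-0.0, 0.75, 0.0, -6.23, -0.0, 0.38]
0.6 0.065 [ 0.51  -0.286  0.217] [0.0, 0.95, 0.0, -9.25, 0.0, 0.43]
0.8 0.06 [ 0.51  -0.318  0.226] [-0.0, 1.15, -0.0, -12.56, -0.0, 0.7]
0.9 0.06 [ 0.509 -0.335  0.231] [-0.0, 1.25, 0.0, -14.29, 0.0, 0.86]
1.0 0.06 [ 0.509 -0.352  0.233] [-0.0, 1.35, 0.0, -16.0, -0.0, 1.19]
```

Call:
{"name": "apply_moves", "arguments": {
  "moves": [
    [0.003,0,0.009,-0.9,-0.5,0.35,1],
    [0.01,0,0.027,-2.6,-1.4,1.05,1],
    [0.018,0,0.049,-4.9,-2.6,1.9,1],
    [0.027,0,0.076,-7.5,-4,3,1],
    [0.037,0,0.103,-10.1,-5.4,4,1],
    [0.047,0,0.13,-12.8,-6.8,5,1],
    [0.056,0,0.156,-15.4,-8.2,6.1,1],
    [0.066,0,0.183,-18.1,-9.6,7.1,1],
    [0.076,0,0.21,-20.7,-11,8.2,1],
    [0.085,0,0.237,-23.4,-12.3,9.2,1],
    [0.094,0,0.26,-25.6,-13.5,10.1,1],
    [0.1,0,0.277,-27.3,-14.4,10.8,1]
  ]
}}

```text
time: 14.6
position: [0.5154, 0.0008, 0.1945]
ee_rot: [0.643, 0.746, -0.114, 0.132]
wrist_force: [0.8, -0.1, -2.3]
grip_width: 0.0149
finger_force: 60.7
```

```bash
python3 - <<'E'
from h import *
scoop_now(); print(rel(*pour(-.35,.17)))
n="side"; C=cam(n); im,d=r.get_image(n)
cv2.imwrite("pics/s7.png",cv2.resize(im[215:315,180:280],None,fx=6,fy=6,interpolation=cv2.INTER_CUBIC)[:,:,::-1])
t,dt=r.get_image("top"); cv2.imwrite("pics/t7.png",t[:,:,::-1])
for n,dd in (("side",d),("top",dt)):
  C=cam(n)
  for k in r.regions_of(n,"chip_1")[:8]:
    c=cloud(k["mask"],dd,C)
    if len(c): print(n,round(k["confidence"],2),len(c),(1e3*R.from_euler("z",-TY).apply(np.median(c,0)-TUB)).round(0))
  for k in r.regions_of(n,"prop_1")[:4]: print(n,"prop",round(k["confidence"],2),np.round(k["extent"]))
E
```

```text
t 14.6 scoop tub xy mm 330.6 -188.4 z 161.0 world [ 0.5357 -0.1356  0.161 ] ypr [-1.423e+00 -3.510e-01  1.000e-03] F [ 0.8 -0.1 -2.3] q [-0.03  0.04  1.84 -0.37  1.22 -0.06]
[0.061, 0.001, 0.166, -18.25, -3.16, 7.19]
top 0.42 1456 [-37.  12.   8.]
top prop 0.56 [329. 196. 335. 205.]
top prop 0.56 [337. 195. 345. 201.]
top prop 0.45 [334. 189. 344. 195.]
```

View pics/s7.png

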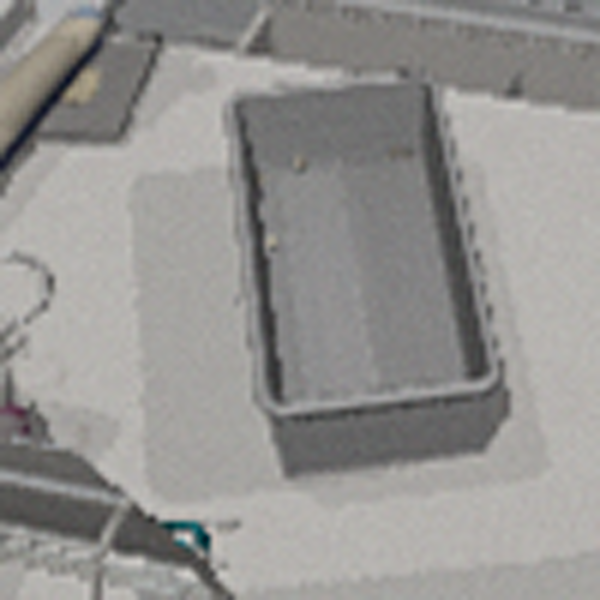

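```bash
python3 - <<'E'
import cv2,numpy as np
a=cv2.imread("pics/s7.png").astype(int)
a=cv2.GaussianBlur(a.astype(np.float32),(0,0),3)
s=a[:,:,2]-a[:,:,0]
poly=np.array([[240,105],[430,90],[490,380],[275,405]]);m=np.zeros(s.shape,np.uint8);cv2.fillPoly(m,[poly],1)
print("bg",np.median(s[m>0]),s[m>0].std())
n,l,st,ce=cv2.connectedComponentsWithStats(((s>np.median(s[m>0])+7)&(m>0)).astype(np.uint8))
for i in range(1,n): print(ce[i].round(),st[i,4],s[l==i].max())
b=cv2.imread("pics/t7.png")[180:215,315:360].astype(int); print("top bowl r-b max", (b[:,:,2]-b[:,:,0]).max())
s=b[:,:,2]-b[:,:,0]; print(np.argwhere(s>s.mean()+4*s.std())+[180,315])
E
```

```text
bg 0.38397217 1.4687669
[396. 152.] 79 9.868835
[300. 161.] 131 14.984718
[261. 179.] 68 10.641937
[271. 241.] 135 16.575851
top bowl r-b max 6
[]
```

```bash
python3 - <<'E'
import cv2,numpy as np
a=cv2.imread("pics/s7.png").astype(np.float32)
a=cv2.resize(a,(100,100),interpolation=cv2.INTER_AREA); s=a[:,:,2]-a[:,:,0]
print(s[22:29,60:74].round().astype(int)); print(a[22:29,60:74,1].round().astype(int)); print(s[26:34,39:54].round().astype(int))
print(s[28:68,40:46].round().astype(int).T)
E
```

```text
[[ 0  0  0  0  2 -1 -2 -2 -1  2  1 -1 -5  2]
 [-1  1  1  1  2 -1  1 -1  0  2  1  2  3  0]
 [ 3  1  1  0 -3  7  7  2  1  1 -1  0  4  0]
 [ 0 -1 -2 -2  3 11  9  8  4  2  3 -2  2  0]
 [ 1 -2 -1  0  5  4  3  7  6  2  2  0  0  2]
 [ 2  0 -1 -1 -1 -1  1  1  2  2  2  2  0 -1]
 [ 0 -1  2  1  4  0  2  2  2  2  1 -1  1  0]]
[[112 113 110 109 106 109 111 112 114 112  89  70  71 114]
 [112 110 114 115 112 114 111 116 113 115  95  74  67  95]
 [113 111 116 116 110 108 106 105 107 114  95  75  72  84]
 [116 117 115 113 109 102 103 100  96 112  98  75  74  76]
 [111 116 113 116 120 108 114 114 113 123 107  81  73  69]
 [117 121 119 119 123 121 124 128 124 128 115  79  72  75]
 [127 126 124 123 124 123 125 129 125 125 122  85  69  76]]
[[ 0  1 -1 -1 -1  0  2  2 -1  0 13 12  3 -1  0]
 [-2  2 -1 -2 -2 -2  2  0 -1  0 13 15  2 -1  0]
 [ 2  2  0  1  2  0  0  0  1  0  1  1  1 -1  0]
 [ 3  0 -1  6 12  7  4  1  1  1 -1  0  0  2  3]
 [-1  0 -1  4 10  4 -1  1  1  3  3  2  1 -1  1]
 [ 0 -1  2  1  0 -2 -1 -4  0  1  0 -1  0  3  2]
 [ 1  0  0 -1 -2 -3 -1 -1 -1  2  1  1  1  0  1]
 [ 3  1  0  1 -1  2  3  4  2  1  0  1  3  1 -1]]
[[ 2  0  0 -1  0  1  0  3  2 -1 -1 -1 -1  3  3  0  1  6  3  5  4  4  5  6
   6  4  4  5  5  4  6  5  4  5  8  5  3  4  5  5]
 [ 0 -1 -1  2  0  0 -1  0  0 -1 -1 -3 -3  0  2 -2  1  2 -1  2  2  1  1  1
   1  4  3  2  4  4  6  5  5  6  4  4  5  2  2  6]
 [ 1  6  4  1 -1  1  0  0 -1  0  0 -1 -4  2  3 -1 -1  1 -1  0  0  1 -2  0
   1  0 -1  0  1 -1  1  1  2  3  0  0  3  1  3  4]
 [ 2 12 10  0 -2 -1 -1  3 -2 -1  2  0 -1 -2  1  2  1  0  3  0  0  2  0 -2
  -1 -2 -3 -3 -3  1 -1  2  3 -1  0  2  1  2  1  2]
 [ 0  7  4 -2 -3  2 -1  2 -1  0  0  5 13  4  0  3 -2 -2  0 -1 -3 -1  0 -2
  -2  1  1  1 -1  0  1  0 -1 -2 -1  2 -2  0  1 -1]
 [ 0  4 -1 -1 -1  3  3  2 -1  0  1 13 20  2  0 -2 -3  1  1  1  1  1  0 -2
   1  2  0  0  1  3 -1  0 -1 -1  1 -1 -1 -4 -2 -4]]
```

Call:
{"name": "apply_moves", "arguments": {
  "moves": [
    [0.002,0,0.006,-0.7,-0.1,0.3,1],
    [0.007,0,0.02,-2.2,-0.4,0.9,1],
    [0.014,0,0.04,-4.4,-0.75,1.7,1],
    [0.022,0,0.06,-6.8,-1.2,2.7,1],
    [0.03,0,0.083,-9.2,-1.6,3.6,1],
    [0.038,0,0.105,-11.5,-2,4.5,1],
    [0.046,0,0.125,-13.6,-2.35,5.4,1],
    [0.052,0,0.142,-15.5,-2.7,6.1,1],
    [0.057,0,0.155,-17,-2.95,6.7,1],
    [0.061,0,0.163,-17.9,-3.1,7.05,1],
    [0.061,0,0.166,-18.2,-3.15,7.2,1],
    [0.061,0,0.166,-18.2,-3.15,7.2,1]
  ]
}}

```text
time: 15.9
position: [0.5145, -0.1947, 0.189]
ee_rot: [0.705, 0.687, -0.124, 0.121]
wrist_force: [-0.1, -0.2, -2.0]
grip_width: 0.0151
finger_force: 60.7
```

```bash
python3 - <<'E'
from h import *
scoop_now()
t,dt=r.get_image("top"); C=cam("top")
o=r.get_obs(); S=R.from_quat(o["ee_rot"]).as_matrix()@np.diag([-1,1,-1.]); p=o["position"]-S@G
for k in r.regions_of("top","prop_1")[:4]:
    c=cloud(k["mask"],dt,C); print("prop",round(k["confidence"],2),np.round(k["extent"]),(1e3*S.T@(np.median(c,0)-p)).round())
P=cloud(np.ones_like(dt,bool),dt,C); m=(P[:,2]>.03)&(P[:,2]<.05)&(abs(P[:,0]-.51)<.09)&(abs(P[:,1]+.4)<.11); q=P[m]
print("basket",cv2.minAreaRect(q[:,:2].astype(np.float32)*1000))
for n in ("basket","basket_floor"):
    for k in r.pinpoint("top",n)[:1]: print(n,round(k["confidence"],2),atz(k["point"],0 if n=="basket" else .005,C)[0].round(3))
for pz in [(-.2,.14),(0,.11),(.2,.09),(.4,.075),(.6,.065),(.8,.06),(.9,.06),(1.0,.06)]: print(pz,rel(*pour(*pz)))
E
```

```text
t 15.9 scoop tub xy mm 497.6 -295.8 z 155.4 world [ 0.5109 -0.3325  0.1554] ypr [-1.597 -0.349  0.   ] F [-0.1 -0.2 -2. ] q [-0.4   0.08  1.8  -0.36  1.15 -0.25]
prop 0.44 [395. 204. 406. 209.] [-17. -10.   9.]
basket ((508.90771484375, -397.9784851074219), (171.40353393554688, 111.57920837402344), 87.07382202148438)
basket 0.74 [ 0.511 -0.391  0.   ]
basket_floor 0.71 [ 0.507 -0.392  0.005]
(-0.2, 0.14) [0.002, 0.149, 0.005, -0.73, -0.15, 0.68]
(0, 0.11) [0.001, 0.349, 0.005, -1.97, -0.16, 0.86]
(0.2, 0.09) [0.001, 0.549, 0.005, -4.04, -0.17, 0.61]
(0.4, 0.075) [0.0, 0.749, 0.005, -6.65, -0.18, 0.48]
(0.6, 0.065) [-0.0, 0.949, 0.006, -9.67, -0.19, 0.53]
(0.8, 0.06) [-0.001, 1.149, 0.006, -12.98, -0.21, 0.79]
(0.9, 0.06) [-0.001, 1.249, 0.006, -14.71, -0.22, 0.95]
(1.0, 0.06) [-0.001, 1.349, 0.006, -16.42, -0.23, 1.28]
```

```bash
python3 - <<'E'
from h import *
for pz in [(-.25,.13),(-.2,.1),(-.1,.075),(0,.064),(.12,.06),(.24,.06),(.36,.058),(.48,.057),(.6,.056),(.72,.056),(.84,.056),(.95,.056)]: print(pz,rel(*pour(*pz)))
E
```

```text
(-0.25, 0.13) [0.002, 0.099, 0.005, 0.1, -0.15, 2.34]
(-0.2, 0.1) [0.002, 0.149, 0.005, 0.64, -0.15, 4.44]
(-0.1, 0.075) [0.002, 0.249, 0.005, 0.43, -0.16, 5.41]
(0, 0.064) [0.001, 0.349, 0.005, -0.4, -0.16, 5.18]
(0.12, 0.06) [0.001, 0.469, 0.005, -1.86, -0.16, 4.21]
(0.24, 0.06) [0.001, 0.589, 0.005, -3.61, -0.17, 3.07]
(0.36, 0.058) [0.0, 0.709, 0.005, -5.42, -0.18, 2.33]
(0.48, 0.057) [0.0, 0.829, 0.005, -7.36, -0.18, 1.73]
(0.6, 0.056) [-0.0, 0.949, 0.006, -9.36, -0.19, 1.37]
(0.72, 0.056) [-0.001, 1.069, 0.006, -11.44, -0.2, 1.17]
(0.84, 0.056) [-0.001, 1.189, 0.006, -13.53, -0.21, 1.21]
(0.95, 0.056) [-0.001, 1.299, 0.006, -15.43, -0.22, 1.47]
```

Call:
{"name": "apply_moves", "arguments": {
  "moves": [
    [0,0.1,0.005,0.1,-0.15,2.3,1],
    [0,0.15,0.005,0.6,-0.15,4.4,1],
    [0,0.25,0.005,0.4,-0.15,5.4,1],
    [0,0.35,0.005,-0.4,-0.15,5.2,1],
    [0,0.47,0.005,-1.9,-0.15,4.2,1],
    [0,0.59,0.005,-3.6,-0.15,3.1,1],
    [0,0.71,0.005,-5.4,-0.2,2.3,1],
    [0,0.83,0.005,-7.4,-0.2,1.7,1],
    [0,0.95,0.005,-9.4,-0.2,1.4,1],
    [0,1.07,0.005,-11.4,-0.2,1.2,1],
    [0,1.19,0.005,-13.5,-0.2,1.2,1],
    [0,1.3,0.005,-15.4,-0.2,1.5,1]
  ]
}}

```text
time: 17.1
position: [0.5088, -0.3461, 0.2292]
ee_rot: [0.638, 0.619, 0.329, -0.319]
wrist_force: [0.7, -0.5, -1.3]
grip_width: 0.0149
finger_force: 60.7
```

```bash
cat >> h.py <<'E'
def props():
    o=r.get_obs(); S=R.from_quat(o["ee_rot"]).as_matrix()@np.diag([-1,1,-1.]); p=o["position"]-S@G
    for n in ("top","side"):
        C=cam(n); _,d=r.get_image(n)
        for k in r.regions_of(n,"prop_1")[:6]:
            c=cloud(k["mask"],d,C); m=np.median(c,0) if len(c) else np.zeros(3)
            print(n,round(k["confidence"],2),len(c),"world",m.round(3),"scoop",(1e3*S.T@(m-p)).round())
E
python3 - <<'E'
from h import *
scoop_now(); props()
E
```

```text
t 17.1 scoop tub xy mm 512.8 -305.4 z 87.4 world [ 0.5088 -0.3504  0.0874] ypr [-1.599e+00  9.520e-01  1.000e-03] F [ 0.7 -0.5 -1.3] q [-1.03  0.79  1.01  0.55  2.14 -0.89]
top 0.59 390 world [ 0.476 -0.356  0.01 ] scoop [ 67. -32. -39.]
top 0.54 71 world [ 0.489 -0.411  0.019] scoop [ 91. -18.  10.]
top 0.48 30 world [ 0.524 -0.386  0.02 ] scoop [ 75.  16. -10.]
```

Call:
{"name": "apply_moves", "arguments": {
  "moves": [
    [0,0.1,0,0,0,0,1],
    [0,0.1,0,0,0.6,0,1],
    [0,0,0,0,-0.6,0,1],
    [0,0.1,0,0,0.6,0,1],
    [0,0,0,0,0,0,1],
    [0,0,0,2,0,-1.4,1],
    [0,0,0,4.5,0,-3.2,1],
    [0,0,0,6.5,0,-4.6,1],
    [0,0,0,8,0,-5.8,1],
    [0,0,0,8,0,-5.8,1]
  ]
}}

```text
time: 18.13
position: [0.5103, -0.3443, 0.3336]
ee_rot: [0.638, 0.623, 0.326, -0.313]
wrist_force: [0.0, -0.4, -0.7]
grip_width: 0.0149
finger_force: 60.8
```

```bash
python3 - <<'E'
from h import *
scoop_now(); props()
w,_=r.get_image("wrist"); 
for k in r.regions_of("wrist","prop_1")[:4]: print("wrist",round(k["confidence"],2),np.round(k["extent"]))
E
```

```text
t 18.1333 scoop tub xy mm 513.9 -303.4 z 191.8 world [ 0.5111 -0.3505  0.1918] ypr [-1.589  0.938  0.011] F [ 0.  -0.4 -0.7] q [-1.02  0.71  0.92  0.61  2.26 -0.79]
top 0.45 286 world [ 0.513 -0.339  0.237] scoop [-43.   1.  17.]
top 0.43 44 world [ 0.482 -0.411  0.019] scoop [175. -28. -52.]
top 0.37 57 world [ 0.485 -0.377  0.019] scoop [155. -27. -80.]
side 0.36 82 world [ 0.625 -0.255  0.028] scoop [  74.  110. -177.]
```

```bash
python3 - <<'E'
from h import *
print(rel([.415,-.1265,.25],np.diag([-1,1,-1.])))
E
```

```text
[0.755, -0.737, -1.468, 6.33, -9.99, 21.87]
```

Call:
{"name": "apply_moves", "arguments": {
  "moves": [
    [0.755,-0.737,-1.468,1.2,-2,3,1],
    [0.755,-0.737,-1.468,2.5,-4,6,1],
    [0.755,-0.737,-1.468,4,-6,10,1],
    [0.755,-0.737,-1.468,5,-8,14,1],
    [0.755,-0.737,-1.468,6.3,-10,18,1],
    [0.755,-0.737,-1.468,6.3,-10,21.9,1],
    [0.755,-0.737,-1.468,6.3,-10,21.9,1],
    [0.755,-0.737,-1.468,6.3,-10,21.9,1],
    [0.755,-0.737,-1.468,6.3,-10,21.9,1],
    [0.755,-0.737,-1.468,6.3,-10,21.9,1],
    [0.755,-0.737,-1.468,6.3,-10,21.9,1],
    [0.755,-0.737,-1.468,6.3,-10,21.9,1]
  ]
}}

```text
time: 19.43
position: [0.4148, -0.1268, 0.2498]
ee_rot: [0.122, 0.989, 0.062, -0.061]
wrist_force: [-0.4, -0.1, -1.8]
grip_width: 0.0152
finger_force: 60.8
```

```bash
python3 - <<'E'
from h import *
scoop_now(); props()
print(rel([.415,-.1265,.25],np.diag([-1,1,-1.])))
a,_=r.get_image("top"); b,_=r.get_image("side")
cv2.imwrite("pics/v8.png",np.hstack([cv2.resize(a[185:235,380:450],(400,286),interpolation=cv2.INTER_CUBIC),cv2.resize(b[130:190,270:354],(400,286),interpolation=cv2.INTER_CUBIC)])[:,:,::-1])
E
```

```text
t 19.4333 scoop tub xy mm 331.0 -206.0 z 156.1 world [ 0.52   -0.1435  0.1561] ypr [-0.238  0.137  0.109] F [-0.4 -0.1 -1.8] q [-0.61 -0.11  1.84  0.05  1.58 -1.94]
[0.128, -0.126, -0.253, -0.03, 0.04, 0.0]
```

View pics/v8.png

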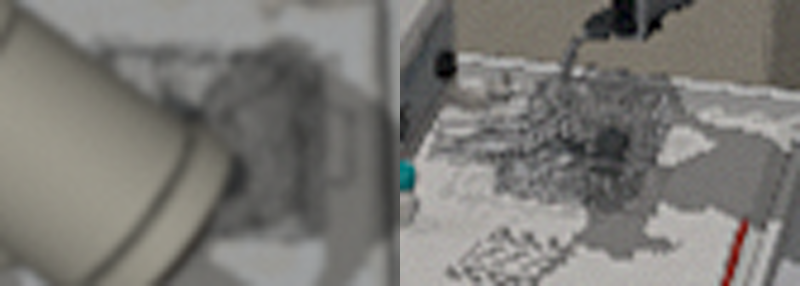

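Call:
{"name": "apply_moves", "arguments": {
  "moves": [
    [0.128,-0.126,-0.253,0,0,0,1],
    [0.128,-0.126,-0.253,0,0,0,1],
    [0.128,-0.126,-0.253,0,0,0,1],
    [0.128,-0.126,-0.253,0,0,0,1],
    [0.128,-0.126,-0.253,0,0,0,1]
  ]
}}

```text
time: 20.15
position: [0.4149, -0.1275, 0.2503]
ee_rot: [0.0, 1.0, -0.0, 0.001]
wrist_force: [-0.3, -0.2, -2.0]
grip_width: 0.015
finger_force: 60.7
```

```bash
python3 - <<'E'
from h import *
scoop_now(); props()
C=cam("wrist"); w,d=r.get_image("wrist"); cv2.imwrite("pics/w8.png",w[:,:,::-1])
for k in r.regions_of("wrist","prop_1")[:6]:
    c=cloud(k["mask"],d,C); print("wrist",round(k["confidence"],2),np.round(k["extent"]),np.median(c,0).round(3) if len(c) else 0)
for k in r.pinpoint("wrist","prop_1")[:6]: print(round(k["confidence"],2),np.round(k["point"]),atz(k["point"],.006,C))
print(rel([.415,-.1265,.085],np.diag([-1,1,-1.])))
E
```

```text
t 20.15 scoop tub xy mm 322.2 -187.4 z 171.7 world [ 0.533  -0.1275  0.1717] ypr [-0.    -0.001 -0.   ] F [-0.3 -0.2 -2. ] q [-0.58 -0.24  1.94  0.    1.43 -2.15]
top 0.49 51 world [ 0.489 -0.41   0.021] scoop [ -44. -283. -151.]
wrist 0.96 [ 36. 214.  68. 242.] [ 0.48  -0.376  0.018]
wrist 0.68 [ 35. 249.  66. 274.] [ 0.518 -0.387  0.018]
wrist 0.64 [ 10. 222.  36. 243.] [ 0.484 -0.411  0.018]
0.8 [ 54. 257.] [[ 0.52045727 -0.38837177  0.006     ]]
0.62 [ 29. 228.] [[ 0.48474296 -0.41333499  0.006     ]]
[-0.001, 0.002, 0.002, 0.06, 0.13, 16.55]
```

Call:
{"name": "apply_moves", "arguments": {
  "moves": [
    [0,0,0,0,0.1,4,1],
    [0,0,0,0,0.1,8,1],
    [0,0,0,0,0.1,12,1],
    [0,0,0,0,0.1,15,1],
    [0,0,0,0,0.1,16.6,1],
    [0,0,0,0,0.1,17,1],
    [0,0,0,0,0.1,17.1,1],
    [0,0,0,0,0.1,17.15,1],
    [0,0,0,0,0.1,17.15,1]
  ]
}}

```text
time: 21.25
position: [0.416, -0.1269, 0.0796]
ee_rot: [-0.001, 1.0, -0.001, 0.002]
wrist_force: [1.0, -0.3, -0.9]
grip_width: 0.0151
finger_force: 60.9
```

```bash
python3 -c "
from h import *
scoop_now()"
```

```text
t 21.25 scoop tub xy mm 322.1 -185.9 z 1.2 world [ 0.5343 -0.1268  0.0012] ypr [ 0.002 -0.003 -0.002] F [ 1.  -0.3 -0.9] q [-0.58 -0.03  2.12  0.    1.05 -2.15]
```

Under 1 mm to go; settle, open, retreat.

Call:
{"name": "apply_moves", "arguments": {
  "moves": [
    [0,0,0,0,0,0.05,1],
    [0,0,0,0,0,0.08,1],
    [0,0,0,0,0,0.08,1],
    [0,0,0,0,0,0.08,-1],
    [0,0,0,0,0,0.08,-1],
    [0,0,0,0,0,0.08,-1],
    [0,0,0,0,0,0.08,-1],
    [0,0,0,0,0,0.08,-1],
    [0,0,0,0,0,0.08,-1],
    [0,0,0,0,0,0.08,-1]
  ]
}}

```text
time: 22.08
position: [0.4156, -0.1266, 0.0784]
ee_rot: [-0.001, 1.0, -0.001, 0.001]
wrist_force: [-0.4, 0.3, -0.0]
grip_width: 0.0855
finger_force: 0.0
```

Call:
{"name": "apply_moves", "arguments": {
  "moves": [
    [0,0,0,0,0,-1.5,-1],
    [0,0,0,0,0,-4,-1],
    [0,0,0,0,0,-7,-1],
    [0,0,0,0,0,-11,-1],
    [0,0,0,0,0,-15,-1],
    [0,0,0,0,0,-18,-1],
    [0,0,0,0,0,-18,-1],
    [0,0,0,0,0,-18,-1],
    [0,0,0,0,0,-18,-1]
  ]
}}

```text
time: 22.83
position: [0.4147, -0.126, 0.2574]
ee_rot: [-0.001, 1.0, -0.001, 0.001]
wrist_force: [-0.7, -0.1, -1.4]
grip_width: 0.0852
finger_force: 0.0
```

```bash
python3 - <<'E'
from h import *
o=r.get_obs(); print(o["time"],o["position"],o["grip_width"])
C=cam("wrist"); w,d=r.get_image("wrist")
for k in r.regions_of("wrist","prop_1")[:4]:
    c=cloud(k["mask"],d,C); print("prop",round(k["confidence"],2),np.median(c,0).round(3) if len(c) else 0)
for n,z in (("scoop",0),("scoop_mouth",0),("scoop_grip",.097)):
    for k in r.pinpoint("wrist",n)[:1]: print(n,round(k["confidence"],2),atz(k["point"],z,C).round(3))
P=cloud(np.ones_like(d,bool),d,C); q=P[(P[:,2]>.06)&(P[:,2]<.14)&(abs(P[:,1]+.127)<.05)&(abs(P[:,0]-.41)<.07)]
for x in (.38,.40,.42,.44): s=q[abs(q[:,0]-x)<.004]; print(x,np.median(s,0).round(4))
s,_=r.get_image("side"); b=s[215:315,180:280].astype(np.float32); e=b[:,:,0]-b[:,:,2]
e=cv2.GaussianBlur(e,(0,0),.6); m=np.zeros(e.shape,np.uint8); cv2.fillPoly(m,[np.array([[41,18],[71,16],[81,63],[46,67]])],1)
n,l,st,ce=cv2.connectedComponentsWithStats(((e>4)&(m>0)).astype(np.uint8))
for i in range(1,n):
    if st[i,4]>2: print("chip blob",(ce[i]+[180,215]).round(1),st[i].tolist(),e[l==i].max())
E
```

```text
22.8333 [ 0.41473299 -0.12603061  0.25744074] 0.085232583030694
prop 0.96 [ 0.484 -0.412  0.018]
prop 0.94 [ 0.481 -0.376  0.018]
prop 0.65 [ 0.517 -0.388  0.018]
scoop 0.95 [[ 0.531 -0.125  0.   ]]
scoop_mouth 0.64 [[ 0.571 -0.129  0.   ]]
scoop_grip 0.9 [[ 0.415 -0.127  0.097]]
0.38 [ 0.3801 -0.1268  0.1175]
0.4 [ 0.3999 -0.1268  0.1116]
0.42 [ 0.42   -0.1267  0.104 ]
0.44 [ 0.4399 -0.1267  0.0968]
chip blob [229.6 241.2] [49, 25, 2, 3, 5] 11.371261
chip blob [245.7 240.3] [64, 24, 4, 3, 7] 6.9688854
chip blob [224.9 254.9] [44, 39, 3, 3, 8] 13.970421
```

Call:
{"name": "apply_moves", "arguments": {
  "moves": [
    [0,0,0,-14.5,36.6,-4,-1],
    [0,0,0,-14.5,36.6,-4,-1],
    [0,0,0,-14.5,36.6,-4,-1],
    [0,0,0,-14.5,36.6,-4,-1],
    [0,0,0,-14.5,36.6,-4,-1],
    [0,0,0,-14.5,36.6,-4,-1],
    [0,0,0,-14.5,36.6,-4,-1],
    [0,0,0,-14.5,36.6,-4,-1],
    [0,0,0,-14.5,36.6,-4,-1],
    [0,0,0,-14.5,36.6,-4,-1],
    [0,0,0,-14.5,36.6,-4,-1],
    [0,0,0,-14.5,36.6,-4,-1]
  ]
}}

```text
time: 24.13
position: [0.5588, 0.241, 0.2971]
ee_rot: [-0.002, 1.0, -0.001, 0.001]
wrist_force: [-0.2, -0.7, 0.3]
grip_width: 0.0856
finger_force: 0.0
```

```bash
python3 - <<'E'
from h import *
C=cam("wrist"); w,d=r.get_image("wrist"); cv2.imwrite("pics/w9.png",w[:,:,::-1])
tub=lambda p:(1e3*R.from_euler("z",-TY).apply(p-TUB)).round(0)
for k in r.pinpoint("wrist","chip_1")[:9]: print(round(k["confidence"],2),np.round(k["point"]),tub(atz(k["point"],.006,C)[0]))
v,u=np.mgrid[0:420,0:560]; W=atz(np.c_[u.ravel(),v.ravel()],.006,C); t=R.from_euler("z",-TY).apply(W-TUB).reshape(420,560,3)
m=(abs(t[:,:,0])<.112)&(abs(t[:,:,1])<.046)
e=cv2.GaussianBlur(w[:,:,0].astype(np.float32)-w[:,:,2],(0,0),.8); md=np.median(e[m])
n,l,st,ce=cv2.connectedComponentsWithStats(((e>md+6)&m).astype(np.uint8)); print("visible frac",m.sum())
for i in range(1,n):
    if st[i,4]>4: print("blob",ce[i].round(),st[i].tolist(),e[l==i].max().round(1),tub(atz(ce[i],.006,C)[0]))
E
```

```text
visible frac 15079
blob [260. 207.] [258, 205, 4, 4, 12] 16.3 [47. 37.  6.]
blob [208. 214.] [207, 212, 3, 4, 10] 14.6 [107.  18.   6.]
```

```bash
python3 - <<'E'
from h import *
tub=lambda p:(1e3*R.from_euler("z",-TY).apply(p-TUB)).round(0)
s,_=r.get_image("side"); w,_=r.get_image("wrist"); t,_=r.get_image("top")
def blobs(n,im):
    C=cam(n); v,u=np.mgrid[0:420,0:560]; W=atz(np.c_[u.ravel(),v.ravel()],.006,C); q=R.from_euler("z",-TY).apply(W-TUB).reshape(420,560,3)
    m=(abs(q[:,:,0])<.114)&(abs(q[:,:,1])<.048)
    f=cv2.GaussianBlur(im.astype(np.float32),(0,0),.8); e=(f[:,:,0]-f[:,:,2])/(f.mean(2)+5); md=np.median(e[m]); sd=1.48*np.median(abs(e[m]-md))
    N,l,st,ce=cv2.connectedComponentsWithStats(((e>md+4*sd)&m).astype(np.uint8))
    for i in range(1,N):
        if st[i,4]>3: print(n,ce[i].round(1),st[i].tolist(),((e[l==i].max()-md)/sd).round(1),"bright",f[l==i].mean().round(),tub(atz(ce[i],.006,C)[0]))
for a in (("side",s),("wrist",w),("top",t)): blobs(*a)
E
```

```text
side [245.7 240.2] [244, 239, 5, 3, 9] 8.7 bright 109.0 [105. -30.   6.]
side [230.  241.5] [229, 241, 3, 2, 6] 10.7 bright 118.0 [108.  18.   6.]
side [223.  244.5] [222, 244, 3, 2, 6] 9.7 bright 100.0 [97. 40.  6.]
side [224.7 254.9] [223, 254, 4, 3, 9] 11.7 bright 122.0 [47. 38.  6.]
wrist [360.   92.6] [358, 90, 5, 6, 15] 6.9 bright 40.0 [-111.  -34.    6.]
wrist [370.3 115. ] [369, 114, 3, 3, 7] 8.6 bright 40.0 [-112.   -7.    6.]
wrist [371.8 118.8] [371, 118, 3, 2, 4] 6.2 bright 41.0 [-112.   -2.    6.]
wrist [198.  159.5] [197, 159, 3, 2, 6] 6.0 bright 63.0 [ 88. -46.   6.]
wrist [190. 176.] [187, 171, 8, 11, 52] 24.9 bright 76.0 [106. -33.   6.]
wrist [339.  177.2] [338, 177, 3, 2, 4] 5.2 bright 57.0 [-51.  44.   6.]
wrist [261.4 206.9] [259, 204, 6, 7, 33] 24.9 bright 95.0 [47. 38.  6.]
wrist [209.8 213.5] [207, 211, 7, 6, 33] 23.6 bright 84.0 [107.  18.   6.]
wrist [225.4 224.9] [223, 223, 6, 5, 23] 25.1 bright 71.0 [97. 39.  6.]
top [221.7 201.5] [202, 180, 33, 41, 450] 46.7 bright 110.0 [-34. -11.   6.]
```

```bash
python3 -c "
from bench import r
print(r.job_done())"
```

```text
the job is handed in; nothing more can be done
None
```

I handed the job in; it returned no verdict. By camera, all three props rest in the basket and the scoop lies flat where it started. All five chips look to be in the tub: two of them show only as one double-size blob in a corner. The arm never went near the jar or the bottle.

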